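# Park the keeper bolt and free the spent roll's bar

## Task

The paper on the bench roll holder is used up. Push the red knob of its sprung keeper bolt all the way out along the slot and over into the side notch, so that the bolt stays drawn back by itself; then draw the bar with the empty cardboard core forward out of its two spring clips and let it lie on both rails against the front stops, ready to be lifted off so that a fresh roll can go in. Leave the bolt parked, and do not knock over or shift the two ink bottles or the glue stick.

Things in the scene. Friction and masses are not known exactly. Their poses are not given: they have to be found in the camera images.
- roll_holder: Pale wood bench roll holder, screwed to the table: base board 160x375x14 mm (rear edge x = 60), two cheeks 14 thick at y = +-104 with posts behind the bar (x 12 to 52, top z = 114), green bolt housing at the right end (x -57 to 4, y -240 to -146). Origin on the table straight below the middle of the bar's place in the clips; at yaw 0, +x away from the robot, +y left. mm below are in this frame.
- bar_home (a point): Centre of the bar's place in its clips: x 0, y 0, z 85 mm; bar along y. Two spring-steel C-clips, 12 wide, at y = +-88 just inside the cheeks, open towards the robot (-x): about 11 N in all draws the bar straight out. Behind the core (x over 24, y -75 to 75) all is open down to the base board.
- bar_rest (a point): Where the bar's centre comes to rest at the front: x -80, z 80 mm. From 1 mm under the bar in the clips a steel-topped rail on each cheek runs forward (-x), falling 4 mm, to an upturned stop (face at x = -88, top at z = 96); out of the clips the bar rolls easily along them; drawn at one end it goes askew.
- core_bar: Loose aluminium bar (diameter 16, length 256 mm) with an empty brown cardboard core (diameter 48, length 150 mm) fixed round its middle; about 0.18 kg. Origin at its centre, its y axis along the bar (it may roll about it). At first it sits in the clips.
- keeper (a joint): How far the steel keeper bolt is drawn back, m. At 0 its tip crosses the front of the bar's right end and keeps it in. Pushing the knob outward (holder -y) draws it back against a spring, 5 N rising to 11 N at the stop, 0.043. Past 0.036 the knob can swing into the notch; let go there, the bolt springs about 8 mm forward to 0.0275 and stays. Let go elsewhere it snaps back to 0.
- keeper_knob (a joint): Swing of the knob about the bolt's axis, rad: 0 = upright in the slot, growing as it leans to the robot's side (holder -x), 0.78 = as far as it goes, about 0.71 at rest in the notch. No spring, and light; the slot's walls keep it upright until the bolt is drawn back past 0.036.
- knob (a point): Centre of the red ball knob, diameter 24 mm, on a steel stem of diameter 8 mm, 58 mm from the bolt's axis (a line along the holder's y at x = -14.5, z = 85 mm). At the start it is upright at x -14.5, y -172, z 143 mm, 31 mm above the gate plate.
- gate (a point): Point on top of the flat steel gate plate of the housing (z 112 mm) where the stem stands at the start. From here a straight slot, 10.6 wide, runs outward (holder -y) for the bolt's full travel; at its outer end a cross channel leads to the robot's side (-x), and from its far end the holding notch runs 8 mm back inward (+y).
- knob_parked (a point): Where the centre of the ball knob is when the bolt is parked in its notch: x -52, y -200, z 129 mm.
- red_cap_ink: Blue ink bottle with a red cap, 43x43x60 mm, loose. Origin at the centre of its underside.
- white_cap_ink: Dark red ink bottle with a white cap, 43x43x60 mm, loose. Origin at the centre of its underside.
- glue: Glue stick standing, blue cap and yellow body, diameter 26, height 89 mm, loose. Origin at the centre of its underside.

How it is judged (in metres and radians):
On the way:
1. the keeper bolt is drawn back and stays parked in its notch, with the bar still in its clips (value of joint keeper between 0.024 and 0.0325 m and value of joint keeper_knob above 0.6 rad and x of core_bar in the frame of roll_holder above -0.008 m), for 0.3 s.
At the end, for the whole second after the job is handed in: The bolt is parked in its notch (keeper 0.024 to 0.0325 m, knob swung over more than 0.6 rad), and the bar lies still on both rails at the front stops: its centre 65 to 95 mm in front of its place in the clips and 73 to 88 mm above the table, parallel to the holder's y axis within 0.1 rad (value of joint keeper between 0.024 and 0.0325 m and value of joint keeper_knob above 0.6 rad and x of core_bar in the frame of roll_holder between -0.095 and -0.065 m and z of core_bar in the frame of roll_holder between 0.073 and 0.088 m and angle between the y axis of core_bar and the y axis of roll_holder, either way round below 0.1 rad and linear speed of core_bar below 0.02 m/s); the robot touches nothing.
It fails at once if an ink bottle or the glue stick is shifted more than 20 mm or tipped (distance of any of red_cap_ink, white_cap_ink, glue from where it was at the start of the episode above 0.02 m or angle between any of red_cap_ink, white_cap_ink, glue's own z axis and vertical above 0.3 rad).
It also fails if it takes over 50 s, if anything falls off the work surface, if the arm or the gripper's body presses on something with over 40 N, if the wrist force passes 120 N, or if a joint passes its speed limit or range.

## Robot

A 6-joint arm with a two-finger parallel gripper is mounted at the origin on a cart in front of the work surface, level with it; the furniture and walls round the work are solid. World frame = base frame: x ahead of the robot, y to its left, z up, the work surface at z = 0. Lengths are in mm, angles in rad, forces in N, time in s.
With the tool pointing down it reaches from about 400 to 925 mm from the base axis. Payload 12.5 kg.
Tool frame: the origin (TCP) lies at the very end of the fingers, on their centre line; the grasp point (between the pads) lies 19 mm behind it; z points along the fingers, y is the line along which they close (so a half turn about z gives the same grasp; the last joint's range is limited). The gripper opens to 95 mm and grips with 3 to 60 N. Pads are 20 mm wide; open, the fingers measure 119 mm over their backs; the gripper's body (75 mm by 180 mm) begins 59 mm behind the grasp point.
Start: joints at [-1.306, 0.491, 1.559, -0, 1.092, -0.106], TCP at [226.499, -582.533, 214.661] pointing down, gripper open.
Joint ranges: [-3.1, 3.1], [-0.84, 2.19], [0.05, 2.79], [-1.13, 4.28], [0.06, 2.93], [-2.69, 2.69]. Speed limits (rad/s): [2.22, 2.22, 2.79, 3.14, 3.14, 3.14].

## Interface

Orientations are given as a 3x3 rotation matrix whose columns are the frame's x, y, z axes.
In Python, from station import robot gives the robot as it stands. The module is installed in compiled form; this text tells all that it offers.
- The arm moves only by the tool servo_tool, never from a script. Its argument "motion" is one flat list of numbers, 7 for each row, row after row: the shift along the tool's x, y, z in cm, then the turn, a rotation vector about the tool's x, y, z in rad, then the finger opening in cm, from 0 to 9.51. A call has 1 to 20 rows; each row is the pose to reach, as a shift and turn from the pose commanded when the call began, along the tool's axes at that moment; what a row does not reach only later rows make up. A row lasts 1/8 s, in which the tool goes at most 62.5 mm and 10.7 degrees, less where a joint would pass 70% of its speed; a pose out of reach is approached as far as the arm can. A call with a gripper value outside its range is refused whole. The fingers move at their own pace and stop on an object; "newtons" is the grip in N (left out, the last holds). Time passes only in rows, so rows that repeat a pose let the fingers close. It gives the time, the measured TCP pose, the force, the opening and the grip force at its end, in the units of the state.
- robot.get_state(): the state, without advancing time (a new reading comes with each control period).
- robot.camera(name): name is "scene" or "top" or "wrist"; returns a dict with "img" (480x640x3 uint8, red, green, blue), "K" (3x3 intrinsics, pixels), "eye" and "attitude" of the camera in the world. Camera axes: x right, y down, z forward; pixel columns grow to the right and rows downward; lengths in mm; the calibration is good to about 2 mm. A picture is of the moment at which its call begins. There is no depth.
- robot.hand_in(): hands the job in; it is judged then, once.
Trained networks look in a picture, given as the dict that the camera call returned (one of the last four; its "shot" number tells which), for a name from the list of things; names that differ only in an ending like _2 or _b are one class to them, and where a whole thing is asked for, a point or a joint stands for the part that bears it (a point fixed in the world has none). Each returns a list of dicts, best first, with "score" (0 to 1); they miss things now and then, are a little off and sometimes report something else, mostly with a low value. They report only what shows in the picture. A call takes as long as a camera call.
- robot.spot_in(picture, target): "rect" ([left, top, right, bottom] in pixels, round what is visible of it).
- robot.mark_of(picture, target): "centre" ([column, row] in pixels: a listed point, or the origin of a listed thing).
The state is a dict: "clock": time; "joint_positions": joint angles; "joint_velocities": joint speeds; "tau": joint torques, N m; "ee_pos": TCP position; "tcp_rot": TCP orientation; "wrist_force": force on the tool from outside, world axes, zero at the start; "moment": the same for the moment, N m; "opening": opening from 0.0 (shut) to 1.0 (fully open); "gripper_force": force on a finger pad.
Only numpy, scipy, OpenCV 4.12 (cv2) and the standard library are available. Lean on these libraries where they do the work, as an engineer would, in place of code of your own. Each camera call takes 0.05 s, during which the arm holds its last target. There are 200 camera calls.

## Working session

There is one attempt and no reset: what is moved stays moved. The work goes in short steps, Python scripts to look and compute and a tool call to move; the robot and the scene stay as the last step left them, time stands still between calls to the robot, and variables do not carry over. Pictures are saved under pics/ and viewed, at most 10 in all, crops included, and the job is handed in when it is done.

Besides the shell and the picture viewer there is one more tool, called after "Emit:" as name(argument=value, ...) on one line, values as JSON. servo_tool: Moves the arm, as the interface text tells. Its arguments: {"type":"object","properties":{"motion":{"type":"array"},"newtons":{"type":"number"}},"required":["motion"]}

```bash
mkdir -p pics; cat > h.py <<'E'
import numpy as np,cv2
from station import robot
def ray(c,px):
    K=np.array(c["K"]);R=np.array(c["attitude"]);d=R@np.linalg.solve(K,[px[0],px[1],1.]);return np.array(c["eye"],float),d/np.linalg.norm(d)
def tri(obs):
    A=np.zeros((3,3));b=np.zeros(3)
    for e,d in obs:
        P=np.eye(3)-np.outer(d,d);A+=P;b+=P@e
    x=np.linalg.solve(A,b);return x,[float(np.linalg.norm((np.eye(3)-np.outer(d,d))@(x-e))) for e,d in obs]
def plane(c,px,z):
    e,d=ray(c,px);return e+d*(z-e[2])/d[2]
def proj(c,X):
    p=np.array(c["K"])@(np.array(c["attitude"]).T@(np.array(X)-c["eye"]));return p[:2]/p[2]
def save(c,n): cv2.imwrite("pics/"+n,c["img"][:,:,::-1])
E
python3 - <<'E'
from h import *
np.set_printoptions(precision=1,suppress=True)
s=robot.get_state();print(s["clock"],s["ee_pos"],s["tcp_rot"])
C={n:robot.camera(n) for n in("scene","top","wrist")}
for n,c in C.items():
    save(c,n+"0.png");print(n,c["eye"],np.array(c["attitude"]).tolist(),c["K"][0][0])
for t in["roll_holder","core_bar","bar_home","knob","gate","knob_parked","bar_rest","red_cap_ink","white_cap_ink","glue"]:
    o=[]
    for n in C:
        m=robot.mark_of(C[n],t)
        if m: print(t,n,np.array(m[0]["centre"]),round(m[0]["score"],2));
        if m and m[0]["score"]>.4:o.append(ray(C[n],m[0]["centre"]))
    if len(o)>1:print("  ->",*tri(o))
E
```

```text
0.0 [ 226.4 -582.3  214. ] [[ 0.9  0.4 -0. ]
 [ 0.4 -0.9  0. ]
 [ 0.  -0.  -1. ]]
scene [-39.3 653.2 557.3] [[-0.571759989934911, -0.4045273971453617, 0.7137563301774839], [-0.8200458640599607, 0.30809429378470565, -0.48228900772820404], [-0.024805135512285473, -0.8610664847130575, -0.5078870092413419]] 540.2105929167817
top [ 458.8  202.7 1109.5] [[-0.01810103553494538, -0.9912163496885597, 0.13100572744216013], [-0.9996502124375647, 0.020468558536164406, 0.01674786210186184], [-0.01928225313841749, -0.13065674962105298, -0.9912401366431685]] 548.913514994487
wrist [ 290.1 -557.2  384.3] [[0.36269714047512963, -0.9029022006240415, -0.2306911363694437], [-0.9319040525407996, -0.3520371361935975, -0.08731948006397977], [-0.002370896285631156, 0.2466525305949076, -0.9691010824480227]] 372.84443855333313
roll_holder scene [342.3 278.3] 0.82
roll_holder top [347.6 229.8] 0.7
  -> [610.7 160.2   1.8] [1.5649938384932507, 1.5649938384932272]
core_bar scene [340.3 236.4] 0.65
core_bar top [344.1 219.8] 0.56
  -> [615.  166.5  90.4] [2.7071300760918393, 2.7071300760918593]
bar_home scene [34
[... 328 characters left out ...]
903953145, 5.0865086903953864]
knob_parked scene [452.2 196.2] 0.71
knob_parked top [458.8 250.6] 0.93
  -> [548.5 -34.  133.5] [2.553764359541592, 2.5537643595415753]
bar_rest scene [373.8 261.2] 0.84
bar_rest top [305.1 302.5] 0.73
  -> [457.2 234.6 146. ] [9.847774011080533, 9.847774011080327]
red_cap_ink scene [354.8 340.9] 0.87
red_cap_ink top [303.5 301.8] 0.74
  -> [465.1 250.    0.9] [1.4032742180396964, 1.4032742180396458]
white_cap_ink scene [277.4 337.2] 0.95
white_cap_ink top [256.  262.8] 0.59
  -> [544.4 343.7   1.9] [2.8980194462739357, 2.8980194462739552]
glue scene [320.3 233.1] 0.57
glue top [377.7 154.1] 0.81
  -> [768.4  95.7   3.3] [3.6189328805687926, 3.618932880568777]
```

View pics/top0.png

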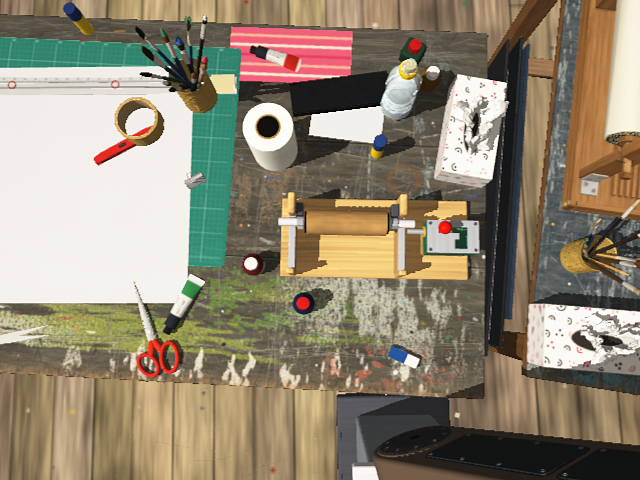

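View pics/scene0.png

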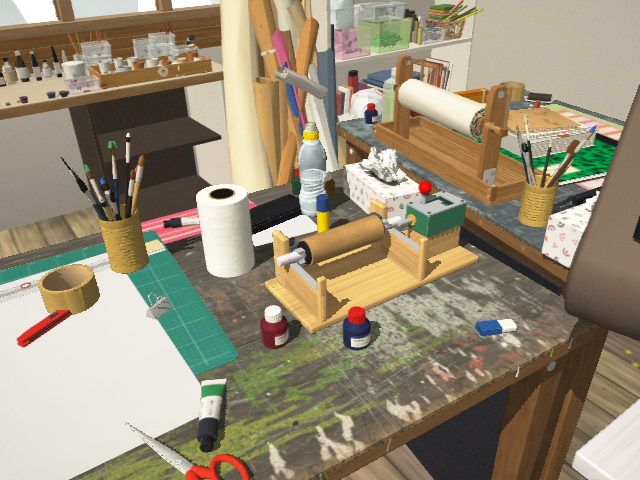

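The top view shows the holder bar spanning about (285–412, 222) and the red knob at (445, 228). The red-capped bottle is in front at (303, 302), the white-capped one at (252, 264) and the glue behind at (378, 147). The scene view agrees, and the network found the right objects apart from bar_rest in the top view. Next I fit the holder pose.

```bash
cat > fit.py <<'E'
from h import *
from scipy.optimize import least_squares
P={"roll_holder":[0,0,0],"bar_home":[0,0,85],"core_bar":[0,0,85],"knob":[-14.5,-172,143],"gate":[-14.5,-172,112],"knob_parked":[-52,-200,129]}
def T(p,X): c,s=np.cos(p[2]),np.sin(p[2]);return np.array([p[0]+c*X[0]-s*X[1],p[1]+s*X[0]+c*X[1],X[2]])
E
python3 - <<'E'
from fit import *
np.set_printoptions(precision=3,suppress=True)
C={n:robot.camera(n) for n in("scene","top")}
O=[]
for n,c in C.items():
    for t in P:
        m=robot.mark_of(c,t)
        if m: O.append((c,P[t],m[0]["centre"],n+t))
c=C["top"]
f=lambda p:np.concatenate([proj(c,T(p,X))-px for c,X,px,_ in O])
r=least_squares(f,[611,161,0],loss="soft_l1",f_scale=1.5)
print(r.x);e=f(r.x).reshape(-1,2)
for o,v in zip(O,e):print(o[3],v)
for n,c in C.items():
  im=c["img"].copy()
  pts=list(P.values())+[[x,y,z] for x,y,z in[(60,187.5,14),(60,-187.5,14),(-100,187.5,14),(-100,-187.5,14),(0,128,85),(0,-128,85),(4,-240,112),(-57,-240,112),(4,-146,112),(-57,-146,112)]]
  for X in pts: cv2.circle(im,tuple(int(round(a)) for a in proj(c,T(r.x,X))),1,(0,255,255),-1)
  x0,y0=(250,170) if n=="top" else (240,150)
  cv2.imwrite(f"pics/ov_{n}.png",cv2.resize(im[y0:y0+150,x0:x0+260],None,fx=3,fy=3)[:,:,::-1])
s=robot.get_state();R=np.array(s["tcp_rot"]);print(s["ee_pos"],R)
k=T(r.x,[-14.5,-172,143]);print(k)
E
```

```text
[613.251 164.599  -0.038]
sceneroll_holder [-0.392  1.97 ]
scenebar_home [-0.86  -2.689]
scenecore_bar [0.64  2.911]
sceneknob [0.266 2.211]
scenegate [-1.977  0.89 ]
sceneknob_parked [-0.17  -0.514]
toproll_holder [-0.906  0.756]
topbar_home [ 0.988 -2.891]
topcore_bar [1.188 0.009]
topknob [-0.312  0.498]
topgate [0.511 5.995]
topknob_parked [ 1.009 -2.349]
[ 226.479 -582.55   214.638] [[ 0.932  0.362  0.   ]
 [ 0.362 -0.932 -0.   ]
 [-0.     0.    -1.   ]]
[592.277  -6.732 143.   ]
```

View pics/ov_top.png

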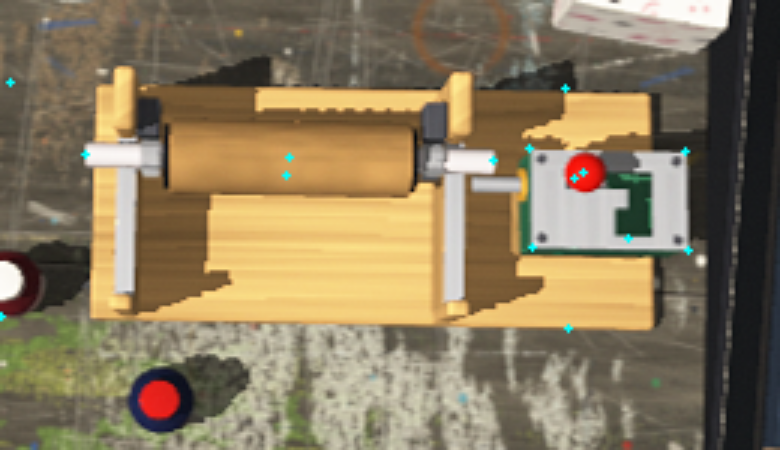

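The overlay fits: the bar ends at crop (86,154) and (493,160) and the gate plate corners line up, and the knob is within about 1–2 mm. I'm moving above the knob.

Emit:
servo_tool(motion=[55,-40.4,1.4,0,0,0.408,5,55,-40.4,1.4,0,0,0.408,5,55,-40.4,1.4,0,0,0.408,5,55,-40.4,1.4,0,0,0.408,5,55,-40.4,1.4,0,0,0.408,5,55,-40.4,1.4,0,0,0.408,5,55,-40.4,1.4,0,0,0.408,5,55,-40.4,1.4,0,0,0.408,5,55,-40.4,1.4,0,0,0.408,5,55,-40.4,1.4,0,0,0.408,5,55,-40.4,1.4,0,0,0.408,5,55,-40.4,1.4,0,0,0.408,5,55,-40.4,1.4,0,0,0.408,5,55,-40.4,1.4,0,0,0.408,5,55,-40.4,1.4,0,0,0.408,5,55,-40.4,1.4,0,0,0.408,5], newtons=20)

```text
clock: 4.35
ee_pos: [592.6, -7.4, 200.8]
tcp_rot: [[0.999, -0.038, 0.0], [-0.038, -0.999, -0.0], [0.0, 0.0, -1.0]]
wrist_force: [0.3, -0.4, -0.6]
opening: 0.525
gripper_force: 0.0
```

```bash
python3 - <<'E'
from fit import *
np.set_printoptions(precision=3,suppress=True)
c=robot.camera("wrist");save(c,"w1.png");s=robot.get_state()
R=np.array(s["tcp_rot"]);print(s["clock"],s["ee_pos"],R,s["opening"])
for t in("knob","gate","core_bar","bar_home","roll_holder","knob_parked"):
    m=robot.mark_of(c,t)
    if m:
        z=P[t][2];w=plane(c,m[0]["centre"],z);print(t,m[0]["score"],m[0]["centre"],w,"model",T([613.25,164.6,-.038],P[t]))
        if t=="knob":print("tool delta",R.T@(w-s["ee_pos"]))
E
```

```text
4.4 [592.624  -7.192 200.776] [[ 0.999 -0.038  0.   ]
 [-0.038 -0.999 -0.   ]
 [ 0.     0.    -1.   ]] 0.5287146827321488
knob 0.91 [318.4, 254.7] [590.382  -8.883 143.   ] model [592.226  -6.725 143.   ]
tool delta [-2.188  1.771 57.776]
gate 0.65 [318.6, 244.3] [588.629  -9.21  112.   ] model [592.226  -6.725 112.   ]
core_bar 0.96 [97.3, 215.4] [611.014 162.654  85.   ] model [613.25 164.6   85.  ]
knob_parked 0.91 [357.8, 298.4] [553.089 -35.237 129.   ] model [553.689 -33.28  129.   ]
```

View pics/w1.png

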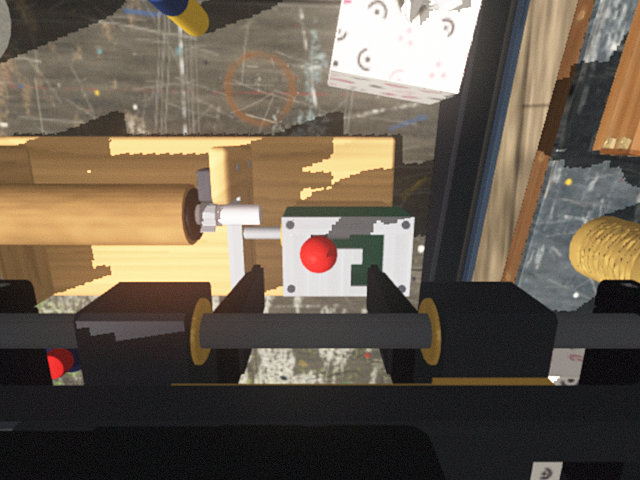

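The wrist view shows the knob at (318, 255), centred between the fingers, and the slot and notch to its right. I'm descending and gripping.

Emit:
servo_tool(motion=[-0.15,0.15,3.3,0,0,0,5,-0.15,0.15,6.7,0,0,0,5,-0.15,0.15,6.7,0,0,0,5,-0.15,0.15,6.7,0,0,0,2,-0.15,0.15,6.7,0,0,0,2,-0.15,0.15,6.7,0,0,0,2,-0.15,0.15,6.7,0,0,0,2], newtons=20)

```text
clock: 5.58
ee_pos: [591.7, -8.9, 134.6]
tcp_rot: [[0.999, -0.037, 0.002], [-0.037, -0.999, -0.001], [0.002, 0.001, -1.0]]
wrist_force: [0.1, -5.0, 4.0]
opening: 0.238
gripper_force: 20.0
```

Emit:
servo_tool(motion=[0,0.8,0,0,0,0,2,0,1.6,0,0,0,0,2,0,2.4,0,0,0,0,2,0,3.2,0,0,0,0,2,0,3.7,0,0,0,0,2,0,4,0,0,0,0,2,0,4,0,0,0,0,2,0,4,0,0,0,0,2])

```text
clock: 6.58
ee_pos: [590.1, -46.9, 134.5]
tcp_rot: [[0.999, -0.038, 0.002], [-0.038, -0.999, 0.002], [0.001, -0.002, -1.0]]
wrist_force: [1.2, 10.1, 7.4]
opening: 0.235
gripper_force: 20.0
```

Emit:
servo_tool(motion=[0,0.15,0,0,0,0,2,0,0.3,0,0,0,0,2,0,0.3,0,0,0,0,2,0,0.3,0,0,0,0,2])

```text
clock: 7.08
ee_pos: [590.0, -49.8, 134.6]
tcp_rot: [[0.999, -0.038, 0.002], [-0.038, -0.999, 0.002], [0.002, -0.002, -1.0]]
wrist_force: [0.7, 10.4, 7.0]
opening: 0.241
gripper_force: 20.0
```

Emit:
servo_tool(motion=[-0.6,0,0.03,0,0,0,2,-1.15,0,0.12,0,0,0,2,-1.7,0,0.26,0,0,0,2,-2.26,0,0.46,0,0,0,2,-2.8,0,0.72,0,0,0,2,-3.27,0,1.01,0,0,0,2,-3.6,0,1.25,0,0,0,2,-3.85,0,1.46,0,0,0,2,-3.85,0,1.46,0,0,0,2,-3.85,0,1.46,0,0,0,2])

```text
clock: 8.32
ee_pos: [550.8, -48.5, 119.1]
tcp_rot: [[0.999, -0.037, -0.0], [-0.037, -0.999, 0.002], [-0.0, -0.002, -1.0]]
wrist_force: [-0.8, 10.6, 2.3]
opening: 0.237
gripper_force: 20.0
```

Emit:
servo_tool(motion=[0,-0.4,0,0,0,0,2,0,-0.8,0,0,0,0,2,0,-1.2,0,0,0,0,2,0,-1.4,0,0,0,0,2,0,-1.4,0,0,0,0,2])

```text
clock: 8.95
ee_pos: [550.9, -35.5, 118.8]
tcp_rot: [[0.999, -0.037, -0.002], [-0.037, -0.999, 0.0], [-0.002, -0.0, -1.0]]
wrist_force: [-4.1, 4.1, -1.8]
opening: 0.241
gripper_force: 20.0
```

Emit:
servo_tool(motion=[0,-0.2,0,0,0,0,4.5,0,-0.2,0,0,0,0,4.5,0,-0.2,0,0,0,0,4.5,0,-0.2,-3,0,0,0,4.5,0,-0.2,-8,0,0,0,4.5,0,-0.2,-10,0,0,0,4.5,0,-0.2,-10,0,0,0,4.5])

```text
clock: 9.82
ee_pos: [552.3, -33.9, 220.3]
tcp_rot: [[0.999, -0.037, 0.003], [-0.037, -0.999, -0.001], [0.003, 0.001, -1.0]]
wrist_force: [1.4, 0.5, -0.2]
opening: 0.474
gripper_force: 0.0
```

```bash
python3 - <<'E'
from fit import *
np.set_printoptions(precision=3,suppress=True)
c=robot.camera("wrist");t=robot.camera("top");save(t,"t2.png");s=robot.get_state()
R=np.array(s["tcp_rot"]);print(s["clock"],s["ee_pos"],s["opening"])
o=[]
for C in(c,t):
    m=robot.mark_of(C,"knob");print(m[:1]);print(plane(C,m[0]["centre"],129))
m=robot.mark_of(c,"core_bar");print(m[:1],[plane(c,a["centre"],85) for a in m[:1]])
for C in(c,t,robot.camera("scene")):
    print("bar",[plane(C,a["centre"],85) for a in robot.mark_of(C,"core_bar")[:1]])
save(c,"w2.png")
p=[611.8,163.2,-.038];print("parked",T(p,P["knob_parked"]))
E
```

```text
9.925 [551.377 -33.704 218.197] 0.47576982970483084
[{'centre': [316.0, 238.3], 'score': 0.69}]
[552.45  -34.044 129.   ]
[]Traceback (most recent call last):
  File "<stdin>", line 7, in <module>
IndexError: list index out of range
```

```bash
python3 - <<'E'
from fit import *
np.set_printoptions(precision=3,suppress=True)
s=robot.get_state();R=np.array(s["tcp_rot"]);print(np.array(s["joint_positions"]),R.T@(np.array([611.5,163,200])-s["ee_pos"]),R)
E
```

```text
[-0.181  0.385  1.733 -0.     1.025  1.428] [  52.879 -198.769   17.695] [[ 0.999 -0.037 -0.002]
 [-0.037 -0.999  0.   ]
 [-0.002 -0.    -1.   ]]
```

Emit:
servo_tool(motion=[5.3,-19.9,1,0,0,-1.57,7.5,5.3,-19.9,1,0,0,-1.57,7.5,5.3,-19.9,1,0,0,-1.57,7.5,5.3,-19.9,1,0,0,-1.57,7.5,5.3,-19.9,1,0,0,-1.57,7.5,5.3,-19.9,1,0,0,-1.57,7.5,5.3,-19.9,1,0,0,-1.57,7.5,5.3,-19.9,1,0,0,-1.57,7.5,5.3,-19.9,1,0,0,-1.57,7.5,5.3,-19.9,1,0,0,-1.57,7.5,5.3,-19.9,1,0,0,-1.57,7.5,5.3,-19.9,1,0,0,-1.57,7.5])

```text
clock: 11.52
ee_pos: [612.0, 163.2, 208.7]
tcp_rot: [[0.039, 0.999, -0.0], [0.999, -0.039, -0.0], [-0.0, -0.0, -1.0]]
wrist_force: [0.4, -0.6, 0.8]
opening: 0.791
gripper_force: 0.0
```

```bash
python3 - <<'E'
from fit import *
np.set_printoptions(precision=3,suppress=True)
C={n:robot.camera(n) for n in("wrist","scene","top")};s=robot.get_state()
R=np.array(s["tcp_rot"]);print(s["clock"],s["ee_pos"],R,s["opening"])
for n,c in C.items():
  save(c,n+"3.png")
  for t in("core_bar","knob"):
    m=robot.mark_of(c,t);print(n,t,[(a["score"],plane(c,a["centre"],P[t][2] if t!="knob" else 129)) for a in m[:1]])
E
```

```text
11.675 [612.055 163.212 208.964] [[ 0.038  0.999  0.   ]
 [ 0.999 -0.038 -0.   ]
 [-0.     0.    -1.   ]] 0.7891898118446151
wrist core_bar [(0.91, array([609.868, 162.826,  85.   ]))]
wrist knob []
scene core_bar [(0.77, array([619.661, 161.402,  85.   ]))]
scene knob [(0.7, array([553.691, -35.976, 129.   ]))]
top core_bar []
top knob [(0.62, array([554.855, -36.364, 129.   ]))]
```

View pics/wrist3.png

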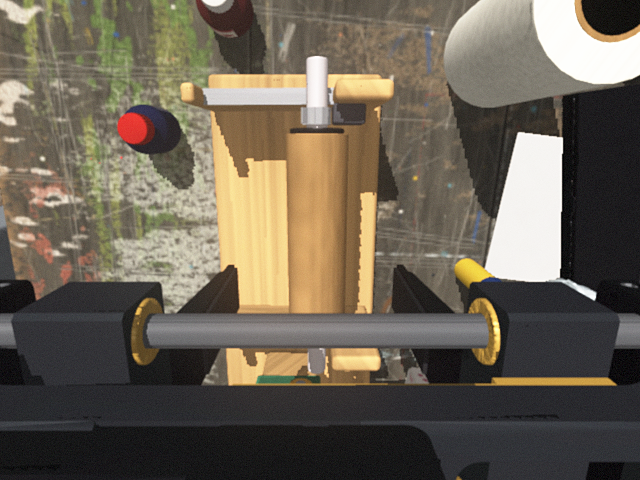

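The wrist view shows the core centred between the fingers at column 318, and both cameras confirm the knob is parked. I'm descending and gripping the core.

Emit:
servo_tool(motion=[0,0,5,0,0,0,7.5,0,0,10,0,0,0,7.5,0,0,13,0,0,0,7.5,0,0,14.3,0,0,0,7.5,0,0,14.3,0,0,0,7.5,0,0,14.3,0,0,0,4,0,0,14.3,0,0,0,4,0,0,14.3,0,0,0,4,0,0,14.3,0,0,0,4,0,0,14.3,0,0,0,4], newtons=20)

```text
clock: 13.22
ee_pos: [612.6, 163.2, 66.4]
tcp_rot: [[0.038, 0.999, 0.001], [0.999, -0.038, 0.0], [0.0, 0.001, -1.0]]
wrist_force: [2.7, 0.5, 0.8]
opening: 0.502
gripper_force: 20.0
```

Emit:
servo_tool(motion=[0,-0.5,0,0,0,0,4,0,-1,0,0,0,0,4,0,-1.5,0,0,0,0,4,0,-2.2,0.1,0,0,0,4,0,-3,0.15,0,0,0,4,0,-4,0.2,0,0,0,4,0,-5,0.25,0,0,0,4,0,-6,0.3,0,0,0,4,0,-7,0.35,0,0,0,4,0,-7.6,0.4,0,0,0,4,0,-7.6,0.4,0,0,0,4,0,-7.6,0.4,0,0,0,4])

```text
clock: 14.72
ee_pos: [536.0, 166.1, 62.1]
tcp_rot: [[0.038, 0.999, -0.001], [0.999, -0.038, -0.0], [-0.0, -0.001, -1.0]]
wrist_force: [-2.8, 0.4, 3.6]
opening: 0.5
gripper_force: 20.0
```

Emit:
servo_tool(motion=[0,0,0,0,0,0,6.5,0,0,0,0,0,0,6.5,0,0,0,0,0,0,6.5,0,0,0,0,0,0,6.5,0,0,-3,0,0,0,6.5,0,0,-8,0,0,0,6.5,0,0,-13,0,0,0,6.5,0,0,-15,0,0,0,6.5,0,0,-15,0,0,0,6.5,0,0,-15,0,0,0,6.5])

```text
clock: 15.98
ee_pos: [535.7, 166.0, 210.8]
tcp_rot: [[0.038, 0.999, -0.002], [0.999, -0.038, -0.0], [-0.0, -0.002, -1.0]]
wrist_force: [-0.3, 0.4, -0.3]
opening: 0.682
gripper_force: 0.0
```

```bash
python3 - <<'E'
from fit import *
np.set_printoptions(precision=3,suppress=True)
C={n:robot.camera(n) for n in("wrist","scene","top")};s=robot.get_state()
print(s["clock"],s["ee_pos"],s["wrist_force"])
p=[611.8,163.2,-.038];print("rest",T(p,[-80,0,80]),"parked",T(p,P["knob_parked"]))
for n,c in C.items():
  save(c,n+"4.png")
  for t,z in(("core_bar",80),("knob",129),("red_cap_ink",0),("white_cap_ink",0),("glue",0)):
    m=robot.mark_of(c,t);print(n,t,[(a["score"],plane(c,a["centre"],z)) for a in m[:1]])
a=C["scene"]["img"][150:370,240:500];b=C["wrist"]["img"]
a=cv2.resize(a,(400,338));b=cv2.resize(b,(400,300))
cv2.imwrite("pics/both4.png",np.hstack([a,np.vstack([b,np.zeros((38,400,3),np.uint8)])])[:,:,::-1])
E
```

```text
16.125 [535.784 165.999 210.733] [-0.089 -0.822 -0.47 ]
rest [531.858 166.239  80.   ] parked [552.239 -34.68  129.   ]
wrist core_bar [(0.83, array([532.712, 163.072,  80.   ]))]
wrist knob []
wrist red_cap_ink [(0.7, array([462.285, 250.922,   0.   ]))]
wrist white_cap_ink [(0.78, array([542.748, 348.564,   0.   ]))]
wrist glue [(0.63, array([766.986,  92.236,   0.   ]))]
scene core_bar [(0.66, array([544.546, 158.622,  80.   ]))]
scene knob [(0.7, array([557.919, -40.719, 129.   ]))]
scene red_cap_ink [(0.62, array([459.207, 254.557,   0.   ]))]
scene white_cap_ink [(0.73, array([539.634, 345.529,   0.   ]))]
scene glue [(0.76, array([775.277,  95.69 ,   0.   ]))]
top core_bar []
top knob [(0.67, array([553.639, -34.344, 129.   ]))]
top red_cap_ink [(0.92, array([471.627, 253.593,   0.   ]))]
top white_cap_ink [(0.67, array([538.606, 349.791,   0.   ]))]
top glue [(0.69, array([766.954,  88.039,   0.   ]))]
```

View pics/both4.png

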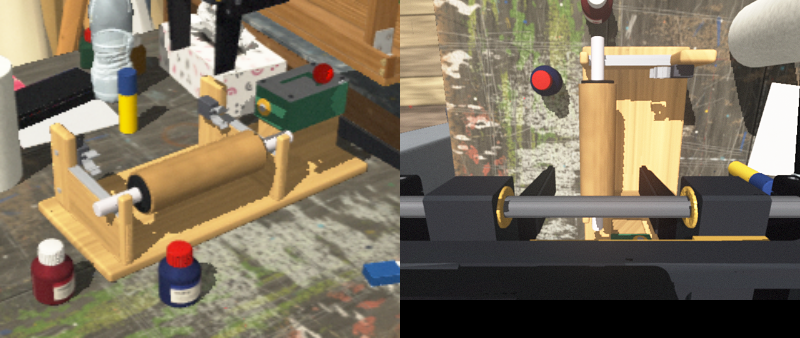

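The bar lies parallel against both front stops. The knob is parked at about (322, 73) in the left view, and the bottles and glue stick are still standing in place. I'm handing in.

```bash
python3 -c "
from station import robot
print(robot.hand_in())"
```

```text
the job is handed in; nothing more can be done
None
```

The job is handed in after about 16 of the 50 s: the last pictures show the bolt parked in its notch, the bar lying parallel on both rails against the front stops, and the bottles and glue stick undisturbed; the hand-in gave no verdict.

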